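Transfer spray cans to the caddy in reverse order

TASK

Move the three spray cans from the wooden rack to the steel caddy in reverse order, so the coats can be worked backwards: the can next to the wooden rack's red end goes into the caddy bay farthest from the caddy's red end, the middle one into the middle bay, and the last one into the bay next to the caddy's red end. Keep the cans upright and set each one down on the floor of its bay without dropping it, and leave the tape roll and the varnish tin where they are.

Things in the scene. Friction and masses are not known exactly. Their poses are not given: they have to be found in the camera images.
- wood_rack: fixed wooden rack at any yaw, z up, 3 bays in a row along y, holding the cans at the start. Origin: middle of the row, on the bench. Red block at the +y end (y 107 to 131 mm, 32 mm high). Bay centres y = +70, 0, -70 mm, x = 0; floor 10 mm above the bench; bays 66 (x) by 66 mm (y) inside, walls 4 mm thick, tops 24 mm above the bench. Tag ledge on the -x side, to x = -63 mm, 18 mm high.
- steel_caddy: fixed steel caddy at any yaw, z up, empty at the start, 3 bays in a row along y, dark rubber floors. Origin: middle of the row, on the bench. Red block at the +y end (y 107 to 131 mm, 32 mm high). Bay centres y = +70, 0, -70 mm, x = 0; floor 6 mm above the bench; bays 66 (x) by 66 mm (y) inside, walls 4 mm thick, tops at most 23 mm above the bench; outside x -41 to +41 mm.
- blue_can_center (a point): centre (half-way up) of the pocket-size spray can with the blue cap and blue band: upright, round, 94 mm high, body 36 mm in diameter up to 19 mm above this point, cap 31 mm in diameter above, about 110 g, rigid. Its foot is 47 mm below this point, z axis up along the can.
- green_can_center (a point): centre (half-way up) of the pocket-size spray can with the green cap and green band: upright, round, 94 mm high, body 36 mm in diameter up to 19 mm above this point, cap 31 mm in diameter above, about 110 g, rigid. Its foot is 47 mm below this point, z axis up along the can.
- yellow_can_center (a point): centre (half-way up) of the pocket-size spray can with the yellow cap and yellow band: upright, round, 94 mm high, body 36 mm in diameter up to 19 mm above this point, cap 31 mm in diameter above, about 110 g, rigid. Its foot is 47 mm below this point, z axis up along the can.
- blue_tag: blue tag plate, 22 x 40 x 3 mm, fixed on the wooden rack's ledge beside the bay where the blue can stands at the start (50 mm towards the rack's -x side from the bay centre); it stays there and so still shows the original order after the can is gone. Origin: centre of its underside.
- green_tag: green tag plate, 22 x 40 x 3 mm, fixed on the wooden rack's ledge beside the bay where the green can stands at the start (50 mm towards the rack's -x side from the bay centre); it stays there and so still shows the original order after the can is gone. Origin: centre of its underside.
- yellow_tag: yellow tag plate, 22 x 40 x 3 mm, fixed on the wooden rack's ledge beside the bay where the yellow can stands at the start (50 mm towards the rack's -x side from the bay centre); it stays there and so still shows the original order after the can is gone. Origin: centre of its underside.
- tape_roll_center (a point): bystander: roll of pale paper masking tape lying flat on the bench, 70 mm outside and 52 mm inside diameter, 24 mm high; point at its centre, half-way up
- varnish_tin_center (a point): bystander: closed white and steel varnish tin, 68 mm in diameter, 60 mm high, standing on the bench; point at its centre, half-way up
Things that resemble listed ones, but are neither listed nor needed, are in the scene too. What is shaped like the part that bears blue_can_center but pink or purple is not meant.

How it is judged:
At the end, for the whole second after the job is handed in: Each can rests upright (0.1 rad) on the floor of its caddy bay (height within 6 mm), its centre within 18 mm of the bay centre along and across the row; counted from the red ends, the caddy order is the reverse of the order in the wooden rack shown by the tags (((y of blue_tag in the frame of wood_rack between -0.09 and -0.05 m and y of blue_can_center in the frame of steel_caddy between 0.052 and 0.088 m) or (y of blue_tag in the frame of wood_rack between -0.02 and 0.02 m and y of blue_can_center in the frame of steel_caddy between -0.018 and 0.018 m) or (y of blue_tag in the frame of wood_rack between 0.05 and 0.09 m and y of blue_can_center in the frame of steel_caddy between -0.088 and -0.052 m)) and x of blue_can_center in the frame of steel_caddy between -0.018 and 0.018 m and z of blue_can_center in the frame of steel_caddy between 0.047 and 0.059 m and angle between each of blue_can_center, green_can_center, yellow_can_center's own z axis and vertical below 0.1 rad and linear speed of each of blue_can, green_can, yellow_can below 0.02 m/s and ((y of green_tag in the frame of wood_rack between -0.09 and -0.05 m and y of green_can_center in the frame of steel_caddy between 0.052 and 0.088 m) or (y of green_tag in the frame of wood_rack between -0.02 and 0.02 m and y of green_can_center in the frame of steel_caddy between -0.018 and 0.018 m) or (y of green_tag in the frame of wood_rack between 0.05 and 0.09 m and y of green_can_center in the frame of steel_caddy between -0.088 and -0.052 m)) and x of green_can_center in the frame of steel_caddy between -0.018 and 0.018 m and z of green_can_center in the frame of steel_caddy between 0.047 and 0.059 m and ((y of yellow_tag in the frame of wood_rack between -0.09 and -0.05 m and y of yellow_can_center in the frame of steel_caddy between 0.052 and 0.088 m) or (y of yellow_tag in the frame of wood_rack between -0.02 and 0.02 m and y of yellow_can_center in the frame of steel_caddy between -0.018 and 0.018 m) or (y of yellow_tag in the frame of wood_rack between 0.05 and 0.09 m and y of yellow_can_center in the frame of steel_caddy between -0.088 and -0.052 m)) and x of yellow_can_center in the frame of steel_caddy between -0.018 and 0.018 m and z of yellow_can_center in the frame of steel_caddy between 0.047 and 0.059 m); the robot touches nothing.
It fails at once if the blue can is dropped from more than about 25 mm, thrown or knocked over (faster than 0.7 m/s while no finger touches it, or tilted more than 40 degrees) (angle between blue_can_center's own z axis and vertical above 0.7 rad or (linear speed of blue_can above 0.7 m/s and contact force between blue_can and the fingers below 0.05 N)).
It fails at once if the green can is dropped from more than about 25 mm, thrown or knocked over (faster than 0.7 m/s while no finger touches it, or tilted more than 40 degrees) (angle between green_can_center's own z axis and vertical above 0.7 rad or (linear speed of green_can above 0.7 m/s and contact force between green_can and the fingers below 0.05 N)).
It fails at once if the yellow can is dropped from more than about 25 mm, thrown or knocked over (faster than 0.7 m/s while no finger touches it, or tilted more than 40 degrees) (angle between yellow_can_center's own z axis and vertical above 0.7 rad or (linear speed of yellow_can above 0.7 m/s and contact force between yellow_can and the fingers below 0.05 N)).
It fails at once if the roll of tape is moved by more than 20 mm (distance of tape_roll_center from where it was at the start of the episode above 0.02 m).
It fails at once if the varnish tin is moved by more than 20 mm (distance of varnish_tin_center from where it was at the start of the episode above 0.02 m).
It also fails if it takes over 96 s, if anything falls off the work surface, if the arm or the gripper's body presses on something with over 40 N, if the wrist force passes 120 N, or if a joint passes its speed limit or range.

ROBOT

A 6-joint arm with a two-finger parallel gripper is mounted at the origin on the work surface. World frame = base frame: x ahead of the robot, y to its left, z up, the work surface at z = 0. Lengths are in m, angles in rad, forces in N, time in s.
With the tool pointing down it reaches from about 0.3 to 0.85 m from the base axis. Payload 4.2 kg.
Tool frame: the origin (TCP) lies at the very end of the fingers, on their centre line; the grasp point (between the pads) lies 19 mm behind it; z points along the fingers, y is the line along which they close (so a half turn about z gives the same grasp; the last joint's range is limited). The gripper opens to 91 mm and grips with 3 to 60 N. Pads are 32 mm wide; open, the fingers measure 118 mm over their backs; the gripper's body (76 mm by 178 mm) begins 60 mm behind the grasp point.
Start: joints at [1.13, 0.32, 1.565, -0, 1.257, -0.02], TCP at [0.235, 0.525, 0.214] pointing down, gripper open.
Joint ranges: [-3.11, 3.11], [-0.84, 2.01], [0.21, 2.61], [-1.34, 4.49], [0.05, 2.63], [-2.56, 2.56]. Speed limits (rad/s): [2.57, 2.57, 3.14, 3.14, 3.14, 3.14].

INTERFACE

Orientations are given as [roll, pitch, yaw] about the fixed x, y, z axes, in that order (R = Rz(yaw) Ry(pitch) Rx(roll)).
In Python, from station import env, eyes, job_done gives the robot as it stands. The module is installed in compiled form; this text tells all that it offers.
- The arm moves only by the tool arm_command, never from a script. Its arguments are lists of equal length, an entry for each row: "dp": the shift along the tool's x, y, z in mm, a list of three; "rotation": the turn, a rotation vector about the tool's x, y, z in rad, a list of three; "claw": the gripper command: -1 is shut, 1 is fully open, values between are in proportion. In form: {"dp": [[dx, dy, dz], ...], "rotation": [[wx, wy, wz], ...], "claw": [claw, ...]}. A call has 1 to 5 rows; each row is the pose to reach, as a shift and turn from the pose commanded when the call began, along the tool's axes at that moment; what a row does not reach only later rows make up. A row lasts 1/12 s, in which the tool goes at most 41.7 mm and 7.16 degrees, less where a joint would pass 70% of its speed; a pose out of reach is approached as far as the arm can. A call with a gripper value outside its range is refused whole. The fingers move at their own pace and stop on an object; the grip force is fixed at half the most. Time passes only in rows, so rows that repeat a pose let the fingers close. It gives the time, the measured TCP pose, the force, the opening and the grip force at its end, in the units of the state.
- env.get_obs(): the state, without advancing time (a new reading comes with each control period).
- eyes.camera(name): name is "scene" or "top"; returns a dict with "img" (420x560x3 uint8, red, green, blue), "intrinsics" (3x3 intrinsics, pixels), "xyz" and "rotation" of the camera in the world. Camera axes: x right, y down, z forward; pixel columns grow to the right and rows downward; lengths in m; the calibration is good to about 2 mm. A picture is of the moment at which its call begins. There is no depth.
- job_done(): hands the job in; it is judged then, once.
The state is a dict: "clock": time; "joint_positions": joint angles; "joint_velocities": joint speeds; "effort": joint torques, N m; "tool_pos": TCP position; "ee_rot": TCP orientation; "ft_force": force on the tool from outside, world axes, zero at the start; "wrist_torque": the same for the moment, N m; "width": finger opening in m; "gripper_force": force on a finger pad.
Only numpy, scipy, OpenCV 4.12 (cv2) and the standard library are available. Lean on these libraries where they do the work, as an engineer would, in place of code of your own. Each camera call takes 0.05 s, during which the arm holds its last target. There are 200 camera calls.

## Working session

There is one attempt and no reset: what is moved stays moved. The work goes in short steps, Python scripts to look and compute and a tool call to move; the robot and the scene stay as the last step left them, time stands still between calls to the robot, and variables do not carry over. Pictures are saved under pics/ and viewed, at most 14 in all, crops included, and the job is handed in when it is done.

Besides the shell and the picture viewer there is one more tool, called after ">>>" as name(argument=value, ...), one argument or row to a line, values as JSON. arm_command: Moves the arm, as the interface text tells. Its arguments: {"type":"object","properties":{"dp":{"type":"array","items":{"type":"array","items":{"type":"number"}}},"rotation":{"type":"array","items":{"type":"array","items":{"type":"number"}}},"claw":{"type":"array","items":{"type":"number"}}},"required":["dp","rotation","claw"]}

```bash
mkdir -p pics
python3 - <<'E'
from station import env,eyes
import cv2,numpy as np
for n in("top","scene"):
    c=eyes.camera(n); cv2.imwrite(f"pics/{n}0.png",cv2.cvtColor(c["img"],cv2.COLOR_RGB2BGR)); print(n,c["intrinsics"],c["xyz"],c["rotation"])
o=env.get_obs();print(o)
E
```

```text
top [[418.16826005   0.         283.9639602 ]
 [  0.         418.16826005 213.34176132]
 [  0.           0.           1.        ]] [ 0.37757542 -0.02255148  0.90821785] [-2.92498607 -0.00472352 -1.53883748]
scene [[380.90715017   0.         283.59410148]
 [  0.         380.90715017 209.92577849]
 [  0.           0.           1.        ]] [ 1.00484487 -0.51165151  0.66683687] [-2.31399226 -0.0044651   0.72220488]
{'clock': 0.1, 'joint_positions': array([ 1.12999721e+00,  3.20227428e-01,  1.56552362e+00,  1.70803950e-06,
        1.25734916e+00, -2.00106989e-02]), 'joint_velocities': array([-0.00185241, -0.00047297, -0.00092171,  0.00098662,  0.00059398,
        0.00021684]), 'effort': array([ 1.30025212e-03, -4.13331270e+01, -2.32509702e+01,  7.28579611e-02,
        4.21974482e-02, -6.27072905e-05]), 'tool_pos': array([0.23470087, 0.52445829, 0.21321761]), 'ee_rot': array([-3.14008543e+00, -3.17889524e-05,  2.72080368e+00]), 'ft_force': array([ 0.24178733, -0.56777928,  0.29485126]), 'wrist_torque': array([-0.00361974, -0.01855791, -0.03529   ]), 'gripper_force': 0.0, 'width': 0.0915118980022081}
```

View pics/top0.png

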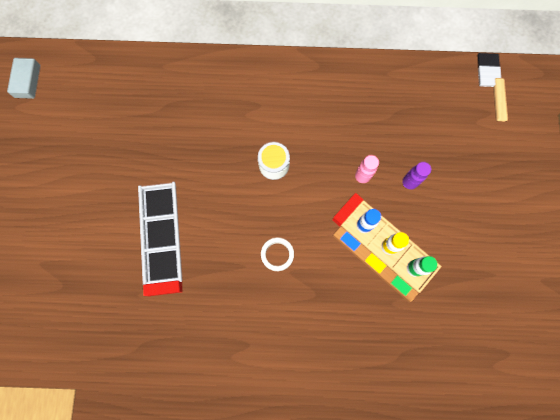

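View pics/scene0.png

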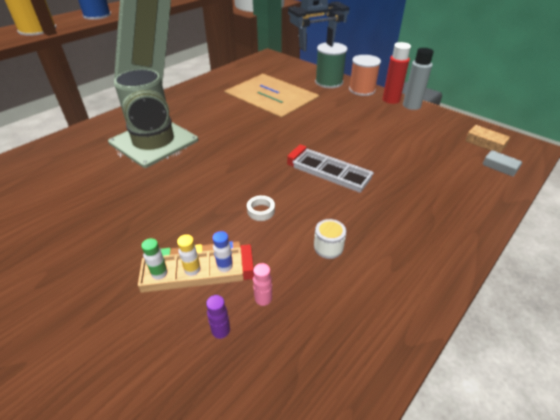

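The top view shows the wooden rack with its red end at (349,209). From there the cans run blue (370,220), yellow (397,242) and green (424,266), with tags at (350,241), (375,263) and (401,286). The caddy is at (160,235) with its red end at the bottom (162,288). The tin is at (274,160) and the tape at (277,254).

Things that could be mistaken for the blue can: pink can (368,168), purple can (417,175) and blue tag (350,241). I choose the blue-capped can standing in the rack at (370,220).

```bash
cat > h.py <<'E'
import numpy as np,cv2
from scipy.spatial.transform import Rotation as Ro
from station import env,eyes
def cam(n="top"): 
    c=eyes.camera(n); c["R"]=Ro.from_euler("xyz",c["rotation"]).as_matrix(); return c
def px2w(c,u,v,z):
    d=c["R"]@np.linalg.solve(c["intrinsics"],[u,v,1.]); p=np.array(c["xyz"]); return (p+d*(z-p[2])/d[2])[:2]
def w2px(c,P):
    q=c["intrinsics"]@(c["R"].T@(np.array(P)-c["xyz"])); return q[:2]/q[2]
def blob(c,lo,hi,roi):
    h=cv2.cvtColor(c["img"],cv2.COLOR_RGB2HSV); m=cv2.inRange(h,lo,hi); k=np.zeros_like(m); x0,y0,x1,y1=roi; k[y0:y1,x0:x1]=m[y0:y1,x0:x1]
    n,l,s,ce=cv2.connectedComponentsWithStats(k); return [(s[i,4],*ce[i].round(1)) for i in range(1,n) if s[i,4]>25]
E
python3 - <<'E'
from h import *
c=cam(); np.set_printoptions(precision=4,suppress=True)
R=(325,190,445,305)
for n,lo,hi,r in [("blue",(100,150,80),(125,255,255),R),("yel",(22,180,150),(32,255,255),R),("grn",(50,150,60),(85,255,255),R),("redW",(0,220,120),(4,255,255),R),("redC",(0,220,120),(4,255,255),(130,270,190,305)),("black",(0,0,0),(180,255,60),(130,175,190,290))]:
    print(n)
    for a,u,v in blob(c,lo,hi,r): print(a,u,v,*[px2w(c,u,v,z) for z in(.006,.021,.032,.104)])
print("tape",px2w(c,277,254,.024),"tin",px2w(c,274,157,.06))
b=c["img"][...,::-1]
a=cv2.resize(b[185:305,325:445],(400,400),interpolation=3);d=cv2.resize(b[175:300,100:225],(400,400),interpolation=3)
cv2.imwrite("pics/crop1.png",np.hstack([a,d]))
E
```

```text
blue
190 372.1 216.5 [ 0.5754 -0.2152] [ 0.5721 -0.212 ] [ 0.5697 -0.2096] [ 0.5539 -0.1943]
39 361.7 226.9 [ 0.5513 -0.192 ] [ 0.5484 -0.1892] [ 0.5463 -0.1871] [ 0.5324 -0.1736]
164 350.1 240.8 [ 0.5197 -0.1665] [ 0.5173 -0.1641] [ 0.5156 -0.1623] [ 0.5042 -0.1508]
yel
210 400.1 239.7 [ 0.5257 -0.2756] [ 0.5232 -0.2714] [ 0.5214 -0.2683] [ 0.5096 -0.2481]
42 387.3 248.9 [ 0.5045 -0.2472] [ 0.5024 -0.2435] [ 0.5009 -0.2408] [ 0.4908 -0.2228]
220 375.1 262.7 [ 0.4738 -0.2203] [ 0.4722 -0.217 ] [ 0.471  -0.2146] [ 0.4633 -0.1988]
grn
211 428.0 263.9 [ 0.4749 -0.3343] [ 0.4733 -0.3291] [ 0.4721 -0.3253] [ 0.4643 -0.3005]
50 411.8 268.4 [ 0.4641 -0.2991] [ 0.4626 -0.2945] [ 0.4616 -0.2911] [ 0.4547 -0.269 ]
175 401.0 285.1 [ 0.4278 -0.2748] [ 0.427  -0.2706] [ 0.4264 -0.2675] [ 0.4224 -0.2474]
redW
redC
28 161.8 290.2 [0.4008 0.2331] [0.4004 0.2289] [0.4002 0.2257] [0.3983 0.2053]
black
614 158.9 201.9 [0.593  0.2578] [0.5894 0.2531] [0.5868 0.2497] [0.5696 0.2273]
649 160.7 232.9 [0.5236 0.2472] [0.5211 0.2427] [0.5194 0.2394] [0.5077 0.2179]
684 162.6 264.9 [0.4542 0.2364] [0.4529 0.2321] [0.452 0.229] [0.4459 0.2083]
tape [ 0.4835 -0.0086] tin [0.687  0.0047]
```

View pics/crop1.png

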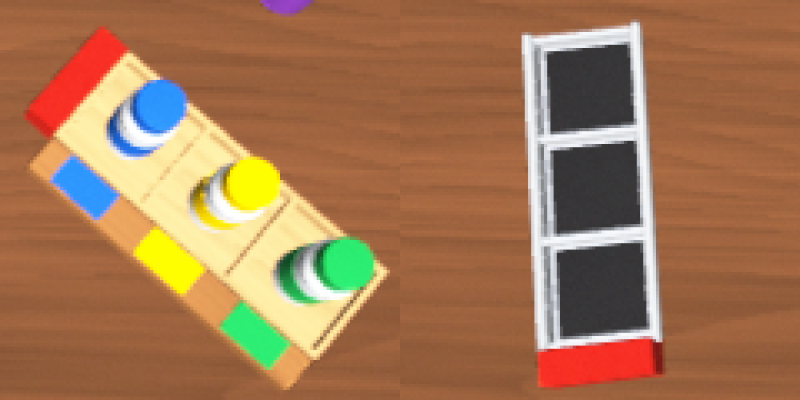

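The close crop confirms the choice: blue, yellow and green cans stand in the rack bays beside their matching tags, counted from the red end. Tag spacing comes out at 69.8 mm and caddy floor spacing at 70.2 mm, both matching the stated 70. Next I plan the moves.

```bash
cat > plan.py <<'E'
import numpy as np
YR,YC=.868,.154
W=dict(b=(.5552,-.1963),y=(.5102,-.2491),g=(.4650,-.3025))
C=dict(b=(.591,.2553),y=(.5222,.2447),g=(.4535,.234))
def calls(p,wps,claw=1):
    p=np.array(p,float)
    for w in wps:
        w=np.array(w,float)
        while True:
            d=w[:3]-p[:3]; a=w[3]-p[3]
            n=int(np.ceil(max(np.linalg.norm(d)/.040,abs(a)/.115)-1e-2))
            if n==0 or (np.linalg.norm(d)<.0012 and abs(a)<.004): break
            m=min(n,5); f=m/n; c,s=np.cos(p[3]),np.sin(p[3])
            dl=1000*f*np.array([d[0]*c+d[1]*s, d[0]*s-d[1]*c, -d[2]]); rot=-a*f
            dl=dl.round(0); rot=round(rot,2)
            print("dp",[[round(float(x)*k/m) for x in dl] for k in range(1,m+1)],"rz",[round(rot*k/m,3) for k in range(1,m+1)])
            x,y,z=dl/1000; p=p+np.array([x*c+y*s,x*s-y*c,-z,-rot])
        print("  at",p.round(4))
E
python3 - <<'E'
from plan import *
calls((.2347,.5245,.2132,2.7208),[(*W['b'],.19,YR),(*W['b'],.038,YR)])
print("LIFT..")
calls((*W['b'],.038,YR),[(*W['b'],.188,YR),(*C['b'],.185,YC),(*C['b'],.035,YC),(*C['b'],.185,YC),(*W['y'],.188,YR)])
E
```

```text
< truncated: earlier output is in /tmp/bash_jobs.1000/f74605bcc66c/stdout >
.0)]
dp [[0, 0, 0]] rz [np.float64(0.0)]
dp [[0, 0, 0]] rz [np.float64(0.0)]
dp [[0, 0, 0]] rz [np.float64(0.0)]
dp [[0, 0, 0]] rz [np.float64(0.0)]
dp [[0, 0, 0]] rz [np.float64(0.0)]
dp [[0, 0, 0]] rz [np.float64(0.0)]
dp [[0, 0, 0]] rz [np.float64(0.0)]
dp [[0, 0, 0]] rz [np.float64(0.0)]
dp [[0, 0, 0]] rz [np.float64(0.0)]
dp [[0, 0, 0]] rz [np.float64(0.0)]
dp [[0, 0, 0]] rz [np.float64(0.0)]
dp [[0, 0, 0]] rz [np.float64(0.0)]
dp [[0, 0, 0]] rz [np.float64(0.0)]
dp [[0, 0, 0]] rz [np.float64(0.0)]
dp [[0, 0, 0]] rz [np.float64(0.0)]
dp [[0, 0, 0]] rz [np.float64(0.0)]
dp [[0, 0, 0]] rz [np.float64(0.0)]
dp [[0, 0, 0]] rz [np.float64(0.0)]
dp [[0, 0, 0]] rz [np.float64(0.0)]
dp [[0, 0, 0]] rz [np.float64(0.0)]
dp [[0, 0, 0]] rz [np.float64(0.0)]
dp [[0, 0, 0]] rz [np.float64(0.0)]
dp [[0, 0, 0]] rz [np.float64(0.0)]
dp [[0, 0, 0]] rz [np.float64(0.0)]
dp [[0, 0, 0]] rz [np.float64(0.0)]
dp [[0, 0, 0]] rz [np.float64(0.0)]
dp [[0, 0, 0]] rz [np.float64(0.0)]
dp [[0, 0, 0]] rz [np.float64(0.0)]
dp [[0, 0, 
[... 2393 characters left out ...]
4(0.0)]
dp [[0, 0, 0]] rz [np.float64(0.0)]
dp [[0, 0, 0]] rz [np.float64(0.0)]
dp [[0, 0, 0]] rz [np.float64(0.0)]
dp [[0, 0, 0]] rz [np.float64(0.0)]
dp [[0, 0, 0]] rz [np.float64(0.0)]
dp [[0, 0, 0]] rz [np.float64(0.0)]
dp [[0, 0, 0]] rz [np.float64(0.0)]
dp [[0, 0, 0]] rz [np.float64(0.0)]
dp [[0, 0, 0]] rz [np.float64(0.0)]
dp [[0, 0, 0]] rz [np.float64(0.0)]
dp [[0, 0, 0]] rz [np.float64(0.0)]
dp [[0, 0, 0]] rz [np.float64(0.0)]
dp [[0, 0, 0]] rz [np.float64(0.0)]
dp [[0, 0, 0]] rz [np.float64(0.0)]
dp [[0, 0, 0]] rz [np.float64(0.0)]
dp [[0, 0, 0]] rz [np.float64(0.0)]
Still running in the background as job /tmp/bash_jobs.1000/f74605bcc66c (pid 513). You'll get a notice when it ends.
```

The planner looped on rounding residue. I'll kill it and fix the stop test.

```bash
kill -- -$(cat /tmp/bash_jobs.1000/f74605bcc66c/pid); sed -i 's/rot=round(rot,2)/rot=float(round(rot,2))/; s/if n==0 or (np.linalg.norm(d)<.0012 and abs(a)<.004)/if n<=0 or (np.linalg.norm(d)<.0015 and abs(a)<.008)/' plan.py
timeout 20 python3 - <<'E' | head -60
from plan import *
calls((.2347,.5245,.2132,2.7208),[(*W['b'],.19,YR),(*W['b'],.038,YR)])
print("LIFT..")
calls((*W['b'],.038,YR),[(*W['b'],.188,YR),(*C['b'],.185,YC),(*C['b'],.035,YC),(*C['b'],.185,YC),(*W['y'],.188,YR)])
E
```

```text
dp [[-29, -26, 1], [-59, -53, 2], [-88, -79, 4], [-118, -106, 5], [-147, -132, 6]] rz [0.092, 0.184, 0.276, 0.368, 0.46]
dp [[-38, -11, 1], [-76, -21, 2], [-114, -32, 4], [-152, -42, 5], [-190, -53, 6]] rz [0.092, 0.184, 0.276, 0.368, 0.46]
dp [[-39, 7, 1], [-78, 15, 2], [-116, 22, 4], [-155, 30, 5], [-194, 37, 6]] rz [0.094, 0.188, 0.282, 0.376, 0.47]
dp [[-31, 24, 1], [-62, 48, 2], [-93, 72, 3], [-124, 96, 4], [-155, 120, 5]] rz [0.092, 0.184, 0.276, 0.368, 0.46]
  at [ 0.555  -0.1958  0.1902  0.8708]
dp [[0, 0, 38], [0, 0, 76], [0, 0, 114], [0, 0, 152]] rz [0.0, 0.0, 0.0, 0.0]
  at [ 0.555  -0.1958  0.0382  0.8708]
LIFT..
dp [[0, 0, -38], [0, 0, -75], [0, 0, -112], [0, 0, -150]] rz [-0.0, -0.0, -0.0, -0.0]
  at [ 0.5552 -0.1963  0.188   0.868 ]
dp [[31, -22, 0], [61, -44, 0], [92, -66, 1], [122, -88, 1], [153, -110, 1]] rz [0.06, 0.12, 0.18, 0.24, 0.3]
dp [[23, -30, 0], [46, -60, 0], [68, -91, 1], [91, -121, 1], [114, -151, 1]] rz [0.06, 0.12, 0.18, 0.24, 0.3]
dp [[13, -36, 0], [26, -71, 1]] rz [0.055, 0.11]
  at [0.5913 0.2555 0.185  0.158 ]
dp [[0, 0, 38], [0, 0, 75], [0, 0, 112], [0, 0, 150]] rz [0.0, 0.0, 0.0, 0.0]
  at [0.5913 0.2555 0.035  0.158 ]
dp [[0, 0, -38], [0, 0, -75], [0, 0, -112], [0, 0, -150]] rz [0.0, 0.0, 0.0, 0.0]
  at [0.5913 0.2555 0.185  0.158 ]
dp [[-12, 37, 0], [-24, 75, 0], [-37, 112, -1], [-49, 150, -1], [-61, 187, -1]] rz [-0.054, -0.108, -0.162, -0.216, -0.27]
dp [[-22, 33, 0], [-44, 65, 0], [-65, 98, -1], [-87, 130, -1], [-109, 163, -1]] rz [-0.054, -0.108, -0.162, -0.216, -0.27]
dp [[-30, 26, 0], [-59, 51, -1], [-89, 77, -1]] rz [-0.057, -0.113, -0.17]
  at [ 0.5103 -0.2485  0.188   0.868 ]
```

>>> arm_command(
  dp=[
    [-29,-26,1],
    [-59,-53,2],
    [-88,-79,4],
    [-118,-106,5],
    [-147,-132,6],
  ],
  rotation=[
    [0,0,0.092],
    [0,0,0.184],
    [0,0,0.276],
    [0,0,0.368],
    [0,0,0.46],
  ],
  claw=[1,1,1,1,1],
)

```text
clock: 0.57
tool_pos: [0.3152, 0.3424, 0.2076]
ee_rot: [-3.141, 0.0, 2.257]
ft_force: [0.4, 0.3, -0.0]
width: 0.0913
gripper_force: 0.0
```

>>> arm_command(
  dp=[
    [-38,-11,1],
    [-76,-21,2],
    [-114,-32,4],
    [-152,-42,5],
    [-190,-53,6],
  ],
  rotation=[
    [0,0,0.092],
    [0,0,0.184],
    [0,0,0.276],
    [0,0,0.368],
    [0,0,0.46],
  ],
  claw=[1,1,1,1,1],
)

```text
clock: 0.98
tool_pos: [0.3954, 0.1622, 0.2019]
ee_rot: [3.141, -0.0, 1.797]
ft_force: [0.8, -0.4, -0.3]
width: 0.091
gripper_force: 0.0
```

>>> arm_command(
  dp=[
    [-39,7,1],
    [-78,15,2],
    [-116,22,4],
    [-155,30,5],
    [-194,37,6],
  ],
  rotation=[
    [0,0,0.094],
    [0,0,0.188],
    [0,0,0.282],
    [0,0,0.376],
    [0,0,0.47],
  ],
  claw=[1,1,1,1,1],
)

```text
clock: 1.4
tool_pos: [0.4758, -0.0184, 0.1958]
ee_rot: [-3.142, -0.0, 1.326]
ft_force: [0.6, 0.3, 0.4]
width: 0.0913
gripper_force: 0.0
```

>>> arm_command(
  dp=[
    [-31,24,1],
    [-62,48,2],
    [-93,72,3],
    [-124,96,4],
    [-155,120,5],
  ],
  rotation=[
    [0,0,0.092],
    [0,0,0.184],
    [0,0,0.276],
    [0,0,0.368],
    [0,0,0.46],
  ],
  claw=[1,1,1,1,1],
)

```text
clock: 1.82
tool_pos: [0.5554, -0.1974, 0.1906]
ee_rot: [-3.141, -0.0, 0.866]
ft_force: [0.6, 0.9, -0.2]
width: 0.0912
gripper_force: 0.0
```

Run:
```python
from h import *
c=cam("scene"); cv2.imwrite("pics/s1.png",cv2.resize(c["img"][180:340,110:310,::-1],(800,600)[:2],interpolation=3))
```

```text
(no output)
```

View pics/s1.png

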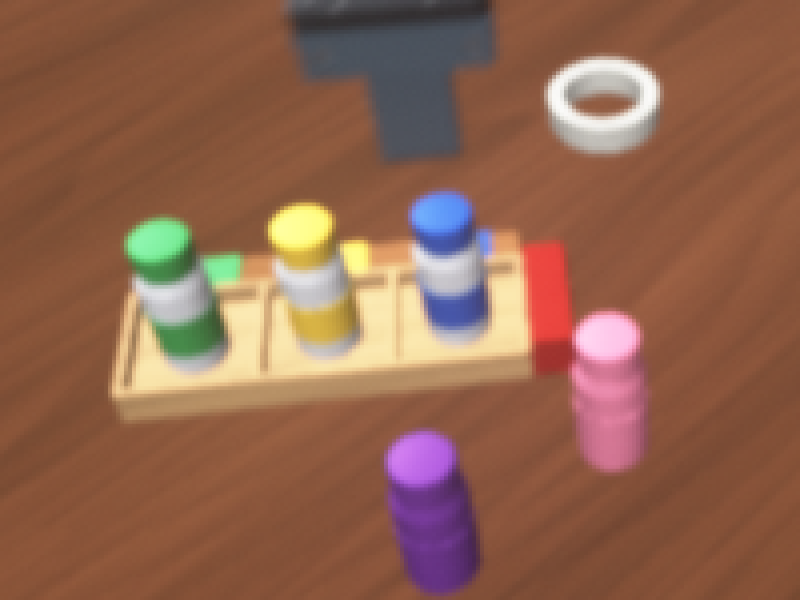

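The gripper at (420,80) in the crop is above the blue can (445,265), with its closing line across the row. Pink (608,390) and purple (430,510) stand clear. I'll descend and grip.

>>> arm_command(
  dp=[
    [0,1,38],
    [0,1,76],
    [0,1,114],
    [0,1,140],
    [0,1,152],
  ],
  rotation=[
    [0,0,0],
    [0,0,0],
    [0,0,0],
    [0,0,0],
    [0,0,0],
  ],
  claw=[1,1,1,1,1],
)

```text
clock: 2.28
tool_pos: [0.5529, -0.1949, 0.0345]
ee_rot: [-3.134, 0.003, 0.871]
ft_force: [-1.1, -0.3, -0.2]
width: 0.0914
gripper_force: 0.0
```

>>> arm_command(
  dp=[
    [0,0,0],
    [0,0,0],
    [0,0,0],
    [0,0,0],
    [0,0,0],
  ],
  rotation=[
    [0,0,0],
    [0,0,0],
    [0,0,0],
    [0,0,0],
    [0,0,0],
  ],
  claw=[-1,-1,-1,-1,-1],
)

```text
clock: 2.7
tool_pos: [0.5569, -0.1964, 0.0404]
ee_rot: [3.139, -0.001, 0.871]
ft_force: [-1.2, 0.2, 0.9]
width: 0.0611
gripper_force: 0.0
```

>>> arm_command(
  dp=[
    [0,0,0],
    [0,0,0],
    [0,0,0],
    [0,0,0],
    [0,0,0],
  ],
  rotation=[
    [0,0,0],
    [0,0,0],
    [0,0,0],
    [0,0,0],
    [0,0,0],
  ],
  claw=[-1,-1,-1,-1,-1],
)

```text
clock: 3.12
tool_pos: [0.5562, -0.1962, 0.0392]
ee_rot: [3.141, -0.0, 0.871]
ft_force: [-0.5, -0.3, 1.2]
width: 0.0356
gripper_force: 30.0
```

>>> arm_command(
  dp=[
    [0,0,-10],
    [0,0,-40],
    [0,0,-80],
    [0,0,-120],
    [0,0,-148],
  ],
  rotation=[
    [0,0,0],
    [0,0,0],
    [0,0,0],
    [0,0,0],
    [0,0,0],
  ],
  claw=[-1,-1,-1,-1,-1],
)

```text
clock: 3.53
tool_pos: [0.5567, -0.1964, 0.1911]
ee_rot: [3.138, -0.002, 0.871]
ft_force: [-0.4, -0.6, -0.4]
width: 0.0356
gripper_force: 30.0
```

>>> arm_command(
  dp=[
    [25,-18,0],
    [57,-41,0],
    [89,-64,1],
    [121,-87,1],
    [153,-110,1],
  ],
  rotation=[
    [0,0,0.05],
    [0,0,0.11],
    [0,0,0.18],
    [0,0,0.24],
    [0,0,0.3],
  ],
  claw=[-1,-1,-1,-1,-1],
)

```text
clock: 3.95
tool_pos: [0.5699, -0.0066, 0.1865]
ee_rot: [-3.141, -0.0, 0.567]
ft_force: [0.0, -0.5, -1.0]
width: 0.035
gripper_force: 30.0
```

>>> arm_command(
  dp=[
    [23,-30,0],
    [46,-60,0],
    [68,-91,1],
    [91,-121,1],
    [114,-151,1],
  ],
  rotation=[
    [0,0,0.06],
    [0,0,0.12],
    [0,0,0.18],
    [0,0,0.24],
    [0,0,0.3],
  ],
  claw=[-1,-1,-1,-1,-1],
)

```text
clock: 4.37
tool_pos: [0.5842, 0.1822, 0.1854]
ee_rot: [-3.142, 0.0, 0.268]
ft_force: [0.1, 0.2, -1.5]
width: 0.0355
gripper_force: 30.0
```

>>> arm_command(
  dp=[
    [12,-30,0],
    [20,-55,1],
    [26,-71,1],
    [26,-71,1],
    [26,-71,1],
  ],
  rotation=[
    [0,0,0.05],
    [0,0,0.09],
    [0,0,0.11],
    [0,0,0.11],
    [0,0,0.11],
  ],
  claw=[-1,-1,-1,-1,-1],
)

```text
clock: 4.78
tool_pos: [0.5903, 0.2563, 0.1839]
ee_rot: [3.141, 0.001, 0.163]
ft_force: [0.4, -0.6, -0.1]
width: 0.0354
gripper_force: 30.0
```

>>> arm_command(
  dp=[
    [0,0,20],
    [0,0,52],
    [0,0,85],
    [0,0,110],
    [0,0,124],
  ],
  rotation=[
    [0,0,0],
    [0,0,0],
    [0,0,0],
    [0,0,0],
    [0,0,0],
  ],
  claw=[-1,-1,-1,-1,-1],
)

```text
clock: 5.2
tool_pos: [0.5887, 0.2532, 0.0568]
ee_rot: [3.14, 0.006, 0.16]
ft_force: [-0.1, -0.6, -0.5]
width: 0.0354
gripper_force: 30.0
```

>>> arm_command(
  dp=[
    [0,0,5],
    [0,0,11],
    [0,0,16],
    [0,0,19],
    [0,0,20],
  ],
  rotation=[
    [0,0,0],
    [0,0,0],
    [0,0,0],
    [0,0,0],
    [0,0,0],
  ],
  claw=[-1,-1,-1,-1,-1],
)

```text
clock: 5.62
tool_pos: [0.5912, 0.2557, 0.0405]
ee_rot: [-3.141, -0.001, 0.161]
ft_force: [0.0, 0.0, -0.5]
width: 0.0353
gripper_force: 30.0
```

Run:
```python
from h import *
c=cam("scene"); o=env.get_obs(); print(o["tool_pos"],o["ft_force"]); cv2.imwrite("pics/s2.png",cv2.resize(c["img"][100:220,260:420,::-1],(800,600),interpolation=3))
```

```text
[0.59110688 0.25573634 0.04042633] [ 0.38043224  0.46610316 -0.63978493]
```

View pics/s2.png

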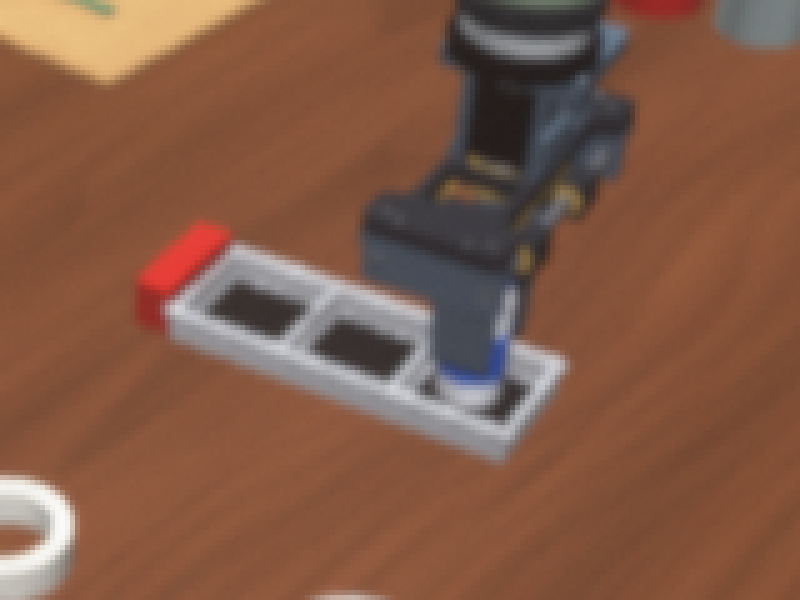

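The blue can's foot at (472,393) is inside the bay farthest from the red end, about 5 mm above the floor. I'll lower it and release.

>>> arm_command(
  dp=[
    [0,0,2],
    [0,0,4],
    [0,0,5],
    [0,0,5],
    [0,0,5],
  ],
  rotation=[
    [0,0,0],
    [0,0,0],
    [0,0,0],
    [0,0,0],
    [0,0,0],
  ],
  claw=[-1,-1,-1,-1,-1],
)

```text
clock: 6.08
tool_pos: [0.5909, 0.2559, 0.0352]
ee_rot: [-3.141, -0.0, 0.161]
ft_force: [-0.1, -0.5, 1.3]
width: 0.0355
gripper_force: 30.0
```

>>> arm_command(
  dp=[
    [0,0,0],
    [0,0,0],
    [0,0,0],
    [0,0,0],
    [0,0,0],
  ],
  rotation=[
    [0,0,0],
    [0,0,0],
    [0,0,0],
    [0,0,0],
    [0,0,0],
  ],
  claw=[0,0.4,1,1,1],
)

```text
clock: 6.5
tool_pos: [0.5908, 0.2558, 0.035]
ee_rot: [-3.142, -0.0, 0.161]
ft_force: [0.2, 0.5, -0.2]
width: 0.0657
gripper_force: 0.0
```

>>> arm_command(
  dp=[
    [0,0,0],
    [0,0,0],
    [0,0,0],
    [0,0,0],
    [0,0,0],
  ],
  rotation=[
    [0,0,0],
    [0,0,0],
    [0,0,0],
    [0,0,0],
    [0,0,0],
  ],
  claw=[1,1,1,1,1],
)

```text
clock: 6.92
tool_pos: [0.5908, 0.2558, 0.035]
ee_rot: [-3.141, -0.0, 0.161]
ft_force: [-0.4, -0.7, 1.0]
width: 0.0909
gripper_force: 0.0
```

>>> arm_command(
  dp=[
    [0,0,-20],
    [0,0,-58],
    [0,0,-96],
    [0,0,-130],
    [0,0,-150],
  ],
  rotation=[
    [0,0,0],
    [0,0,0],
    [0,0,0],
    [0,0,0],
    [0,0,0],
  ],
  claw=[1,1,1,1,1],
)

```text
clock: 7.33
tool_pos: [0.5922, 0.2564, 0.1896]
ee_rot: [-3.14, -0.006, 0.161]
ft_force: [0.9, 0.5, 1.6]
width: 0.0915
gripper_force: 0.0
```

>>> arm_command(
  dp=[
    [-12,37,0],
    [-24,75,0],
    [-37,112,-1],
    [-49,150,-1],
    [-61,187,-1],
  ],
  rotation=[
    [0,0,-0.054],
    [0,0,-0.108],
    [0,0,-0.162],
    [0,0,-0.216],
    [0,0,-0.27],
  ],
  claw=[1,1,1,1,1],
)

```text
clock: 7.75
tool_pos: [0.5599, 0.0598, 0.1862]
ee_rot: [3.141, -0.0, 0.434]
ft_force: [-0.0, -0.9, 0.5]
width: 0.0908
gripper_force: 0.0
```

>>> arm_command(
  dp=[
    [-22,33,0],
    [-44,65,0],
    [-65,98,-1],
    [-87,130,-1],
    [-109,163,-1],
  ],
  rotation=[
    [0,0,-0.054],
    [0,0,-0.108],
    [0,0,-0.162],
    [0,0,-0.216],
    [0,0,-0.27],
  ],
  claw=[1,1,1,1,1],
)

```text
clock: 8.17
tool_pos: [0.5289, -0.1339, 0.1872]
ee_rot: [3.141, -0.0, 0.704]
ft_force: [0.8, -0.2, 0.6]
width: 0.0912
gripper_force: 0.0
```

>>> arm_command(
  dp=[
    [-30,26,0],
    [-59,51,-1],
    [-80,70,-1],
    [-89,77,-1],
    [-89,77,-1],
  ],
  rotation=[
    [0,0,-0.057],
    [0,0,-0.113],
    [0,0,-0.15],
    [0,0,-0.17],
    [0,0,-0.17],
  ],
  claw=[1,1,1,1,1],
)

```text
clock: 8.58
tool_pos: [0.5105, -0.2512, 0.1878]
ee_rot: [3.141, 0.001, 0.867]
ft_force: [-0.6, 0.1, 0.8]
width: 0.0912
gripper_force: 0.0
```

Run:
```python
from h import *
import plan
c=cam(); o=env.get_obs(); print(o["tool_pos"],o["ee_rot"],[px2w(c,u,v,.1) for a,u,v in blob(c,(100,150,80),(125,255,255),(100,150,220,300)) if a>80])
cv2.imwrite("pics/t2.png",c["img"][...,::-1])
p=(*o["tool_pos"],o["ee_rot"][2])
plan.calls(p,[(*plan.W['y'],.188,plan.YR)])
plan.calls((*plan.W['y'],.188,plan.YR),[(*plan.C['y'],.185,plan.YC),(*plan.W['g'],.188,plan.YR),(*plan.C['g'],.185,plan.YC)])
```

```text
[ 0.51075629 -0.24937385  0.18778449] [-3.14119398e+00 -3.30870347e-04  8.67745835e-01] [array([0.58783765, 0.25323116])]
  at [ 0.5108 -0.2494  0.1878  0.8677]
dp [[30, -24, 0], [59, -48, 0], [89, -71, 1], [118, -95, 1], [148, -119, 1]] rz [0.054, 0.108, 0.162, 0.216, 0.27]
dp [[22, -31, 0], [44, -62, 0], [67, -92, 1], [89, -123, 1], [111, -154, 1]] rz [0.056, 0.112, 0.168, 0.224, 0.28]
dp [[13, -36, 0], [25, -72, 1], [38, -108, 1]] rz [0.053, 0.107, 0.16]
  at [0.5224 0.245  0.185  0.158 ]
dp [[-10, 38, 0], [-20, 76, 0], [-31, 114, -1], [-41, 152, -1], [-51, 190, -1]] rz [-0.05, -0.1, -0.15, -0.2, -0.25]
dp [[-19, 34, 0], [-38, 68, 0], [-58, 103, -1], [-77, 137, -1], [-96, 171, -1]] rz [-0.052, -0.104, -0.156, -0.208, -0.26]
dp [[-28, 28, 0], [-55, 56, 0], [-82, 85, -1], [-110, 113, -1]] rz [-0.05, -0.1, -0.15, -0.2]
  at [ 0.4653 -0.3026  0.188   0.868 ]
dp [[29, -25, 0], [57, -51, 0], [86, -76, 1], [114, -102, 1], [143, -127, 1]] rz [0.05, 0.1, 0.15, 0.2, 0.25]
dp [[22, -32, 0], [43, -64, 0], [65, -95, 1], [86, -127, 1], [108, -159, 1]] rz [0.052, 0.104, 0.156, 0.208, 0.26]
dp [[13, -36, 0], [26, -72, 0], [38, -109, 1], [51, -145, 1]] rz [0.05, 0.1, 0.15, 0.2]
  at [0.4537 0.2345 0.185  0.158 ]
```

View pics/t2.png

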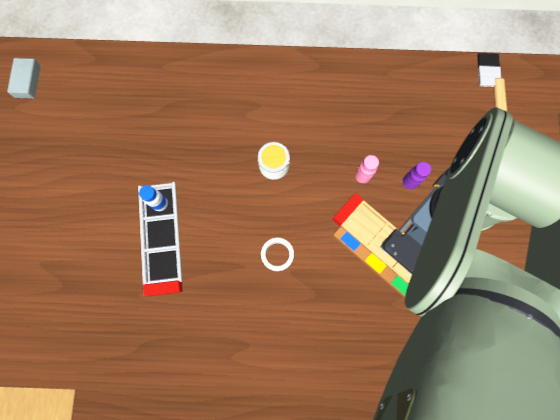

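The blue can stands upright in the far bay, cap at (148,192). Its cap reads within 4 mm of the bay centre. The tin and tape have not moved. The arm is above the yellow can.

>>> arm_command(
  dp=[
    [0,0,25],
    [0,0,63],
    [0,0,100],
    [0,0,135],
    [0,0,149],
  ],
  rotation=[
    [0,0,0],
    [0,0,0],
    [0,0,0],
    [0,0,0],
    [0,0,0],
  ],
  claw=[1,1,1,1,1],
)

```text
clock: 9.05
tool_pos: [0.5085, -0.2452, 0.0346]
ee_rot: [-3.134, 0.001, 0.872]
ft_force: [-0.4, -0.2, -0.4]
width: 0.0913
gripper_force: 0.0
```

>>> arm_command(
  dp=[
    [0,0,0],
    [0,0,0],
    [0,0,0],
    [0,0,0],
    [0,0,0],
  ],
  rotation=[
    [0,0,0],
    [0,0,0],
    [0,0,0],
    [0,0,0],
    [0,0,0],
  ],
  claw=[-1,-1,-1,-1,-1],
)

```text
clock: 9.47
tool_pos: [0.5123, -0.2487, 0.0407]
ee_rot: [3.138, -0.001, 0.871]
ft_force: [0.1, -0.3, -0.2]
width: 0.0609
gripper_force: 0.0
```

>>> arm_command(
  dp=[
    [0,0,0],
    [0,0,0],
    [0,0,0],
    [0,0,0],
    [0,0,0],
  ],
  rotation=[
    [0,0,0],
    [0,0,0],
    [0,0,0],
    [0,0,0],
    [0,0,0],
  ],
  claw=[-1,-1,-1,-1,-1],
)

```text
clock: 9.88
tool_pos: [0.5114, -0.2487, 0.0392]
ee_rot: [3.141, -0.0, 0.871]
ft_force: [0.1, 0.7, 2.4]
width: 0.0354
gripper_force: 30.0
```

>>> arm_command(
  dp=[
    [0,0,-10],
    [0,0,-40],
    [0,0,-80],
    [0,0,-120],
    [0,0,-148],
  ],
  rotation=[
    [0,0,0],
    [0,0,0],
    [0,0,0],
    [0,0,0],
    [0,0,0],
  ],
  claw=[-1,-1,-1,-1,-1],
)

```text
clock: 10.3
tool_pos: [0.5117, -0.2487, 0.1909]
ee_rot: [3.138, -0.001, 0.871]
ft_force: [0.5, -0.5, -1.6]
width: 0.0353
gripper_force: 30.0
```

>>> arm_command(
  dp=[
    [25,-20,0],
    [56,-45,0],
    [87,-70,1],
    [118,-95,1],
    [148,-119,1],
  ],
  rotation=[
    [0,0,0.05],
    [0,0,0.1],
    [0,0,0.16],
    [0,0,0.215],
    [0,0,0.27],
  ],
  claw=[-1,-1,-1,-1,-1],
)

```text
clock: 10.72
tool_pos: [0.5146, -0.0568, 0.1863]
ee_rot: [-3.141, 0.0, 0.597]
ft_force: [0.9, -0.2, -1.5]
width: 0.0352
gripper_force: 30.0
```

>>> arm_command(
  dp=[
    [22,-31,0],
    [44,-62,0],
    [67,-92,1],
    [89,-123,1],
    [111,-154,1],
  ],
  rotation=[
    [0,0,0.056],
    [0,0,0.112],
    [0,0,0.168],
    [0,0,0.224],
    [0,0,0.28],
  ],
  claw=[-1,-1,-1,-1,-1],
)

```text
clock: 11.13
tool_pos: [0.5193, 0.1329, 0.1853]
ee_rot: [-3.142, 0.0, 0.318]
ft_force: [-0.1, 0.9, -1.0]
width: 0.0353
gripper_force: 30.0
```

>>> arm_command(
  dp=[
    [13,-36,0],
    [25,-70,1],
    [34,-95,1],
    [38,-108,1],
    [38,-108,1],
  ],
  rotation=[
    [0,0,0.055],
    [0,0,0.11],
    [0,0,0.15],
    [0,0,0.16],
    [0,0,0.16],
  ],
  claw=[-1,-1,-1,-1,-1],
)

```text
clock: 11.55
tool_pos: [0.5214, 0.2487, 0.1839]
ee_rot: [-3.14, 0.0, 0.164]
ft_force: [0.3, -1.0, -1.7]
width: 0.0354
gripper_force: 30.0
```

>>> arm_command(
  dp=[
    [0,0,20],
    [0,0,52],
    [0,0,85],
    [0,0,110],
    [0,0,124],
  ],
  rotation=[
    [0,0,0],
    [0,0,0],
    [0,0,0],
    [0,0,0],
    [0,0,0],
  ],
  claw=[-1,-1,-1,-1,-1],
)

```text
clock: 11.97
tool_pos: [0.5198, 0.2436, 0.057]
ee_rot: [3.14, 0.006, 0.16]
ft_force: [-0.1, 0.6, -1.7]
width: 0.0355
gripper_force: 30.0
```

>>> arm_command(
  dp=[
    [0,0,5],
    [0,0,11],
    [0,0,16],
    [0,0,19],
    [0,0,20],
  ],
  rotation=[
    [0,0,0],
    [0,0,0],
    [0,0,0],
    [0,0,0],
    [0,0,0],
  ],
  claw=[-1,-1,-1,-1,-1],
)

```text
clock: 12.38
tool_pos: [0.5224, 0.2456, 0.0404]
ee_rot: [-3.141, -0.001, 0.161]
ft_force: [-0.8, -0.3, -0.2]
width: 0.0358
gripper_force: 30.0
```

>>> arm_command(
  dp=[
    [0,0,2],
    [0,0,4],
    [0,0,5],
    [0,0,5],
    [0,0,5],
  ],
  rotation=[
    [0,0,0],
    [0,0,0],
    [0,0,0],
    [0,0,0],
    [0,0,0],
  ],
  claw=[-1,-1,-1,-1,-1],
)

```text
clock: 12.8
tool_pos: [0.5222, 0.2458, 0.0353]
ee_rot: [-3.141, -0.001, 0.161]
ft_force: [-0.5, -1.0, 0.1]
width: 0.0355
gripper_force: 30.0
```

The can is at placing height, so I'll release, retreat and return for green.

>>> arm_command(
  dp=[
    [0,0,0],
    [0,0,0],
    [0,0,0],
    [0,0,0],
    [0,0,0],
  ],
  rotation=[
    [0,0,0],
    [0,0,0],
    [0,0,0],
    [0,0,0],
    [0,0,0],
  ],
  claw=[0,0.4,1,1,1],
)

```text
clock: 13.22
tool_pos: [0.522, 0.2457, 0.035]
ee_rot: [-3.141, -0.0, 0.161]
ft_force: [-0.2, -0.4, -0.1]
width: 0.0658
gripper_force: 0.0
```

>>> arm_command(
  dp=[
    [0,0,0],
    [0,0,0],
    [0,0,0],
    [0,0,0],
    [0,0,0],
  ],
  rotation=[
    [0,0,0],
    [0,0,0],
    [0,0,0],
    [0,0,0],
    [0,0,0],
  ],
  claw=[1,1,1,1,1],
)

```text
clock: 13.63
tool_pos: [0.522, 0.2457, 0.035]
ee_rot: [-3.142, -0.0, 0.161]
ft_force: [0.2, 0.2, 0.8]
width: 0.0911
gripper_force: 0.0
```

>>> arm_command(
  dp=[
    [0,0,-20],
    [0,0,-58],
    [0,0,-96],
    [0,0,-130],
    [0,0,-150],
  ],
  rotation=[
    [0,0,0],
    [0,0,0],
    [0,0,0],
    [0,0,0],
    [0,0,0],
  ],
  claw=[1,1,1,1,1],
)

```text
clock: 14.05
tool_pos: [0.5234, 0.2463, 0.1893]
ee_rot: [-3.14, -0.006, 0.161]
ft_force: [0.1, 0.1, -0.1]
width: 0.0914
gripper_force: 0.0
```

>>> arm_command(
  dp=[
    [-10,38,0],
    [-20,76,0],
    [-31,114,-1],
    [-41,152,-1],
    [-51,190,-1],
  ],
  rotation=[
    [0,0,-0.05],
    [0,0,-0.1],
    [0,0,-0.15],
    [0,0,-0.2],
    [0,0,-0.25],
  ],
  claw=[1,1,1,1,1],
)

```text
clock: 14.47
tool_pos: [0.5015, 0.0484, 0.1862]
ee_rot: [3.141, -0.001, 0.414]
ft_force: [0.5, -0.5, 1.1]
width: 0.091
gripper_force: 0.0
```

>>> arm_command(
  dp=[
    [-19,34,0],
    [-38,68,0],
    [-58,103,-1],
    [-77,137,-1],
    [-96,171,-1],
  ],
  rotation=[
    [0,0,-0.052],
    [0,0,-0.104],
    [0,0,-0.156],
    [0,0,-0.208],
    [0,0,-0.26],
  ],
  claw=[1,1,1,1,1],
)

```text
clock: 14.88
tool_pos: [0.4818, -0.147, 0.1872]
ee_rot: [3.141, -0.0, 0.673]
ft_force: [0.0, -0.2, 0.2]
width: 0.0915
gripper_force: 0.0
```

>>> arm_command(
  dp=[
    [-28,28,0],
    [-55,56,0],
    [-82,85,-1],
    [-103,106,-1],
    [-110,113,-1],
  ],
  rotation=[
    [0,0,-0.05],
    [0,0,-0.1],
    [0,0,-0.15],
    [0,0,-0.19],
    [0,0,-0.2],
  ],
  claw=[1,1,1,1,1],
)

```text
clock: 15.3
tool_pos: [0.4658, -0.3064, 0.1878]
ee_rot: [3.14, 0.001, 0.869]
ft_force: [0.5, 0.2, -0.9]
width: 0.0909
gripper_force: 0.0
```

Run:
```python
from h import *
c=cam(); o=env.get_obs(); print(o["tool_pos"],o["ee_rot"],[px2w(c,u,v,.1) for a,u,v in blob(c,(22,180,150),(32,255,255),(100,150,220,300)) if a>80])
```

```text
[ 0.4657951  -0.30626597  0.18768296] [3.14025265e+00 1.45407645e-03 8.67932351e-01] [array([0.51929282, 0.24347027])]
```

>>> arm_command(
  dp=[
    [0,0,20],
    [0,0,58],
    [0,0,96],
    [0,0,133],
    [0,0,149],
  ],
  rotation=[
    [0,0,0],
    [0,0,0],
    [0,0,0],
    [0,0,0],
    [0,0,0],
  ],
  claw=[1,1,1,1,1],
)

```text
clock: 15.77
tool_pos: [0.4638, -0.2994, 0.0347]
ee_rot: [-3.134, 0.0, 0.871]
ft_force: [-0.8, -0.0, -1.0]
width: 0.0912
gripper_force: 0.0
```

>>> arm_command(
  dp=[
    [0,0,0],
    [0,0,0],
    [0,0,0],
    [0,0,0],
    [0,0,0],
  ],
  rotation=[
    [0,0,0],
    [0,0,0],
    [0,0,0],
    [0,0,0],
    [0,0,0],
  ],
  claw=[-1,-1,-1,-1,-1],
)

```text
clock: 16.18
tool_pos: [0.4675, -0.3026, 0.0407]
ee_rot: [3.138, -0.001, 0.871]
ft_force: [-0.6, 0.1, 0.4]
width: 0.0608
gripper_force: 0.0
```

>>> arm_command(
  dp=[
    [0,0,0],
    [0,0,0],
    [0,0,0],
    [0,0,0],
    [0,0,0],
  ],
  rotation=[
    [0,0,0],
    [0,0,0],
    [0,0,0],
    [0,0,0],
    [0,0,0],
  ],
  claw=[-1,-1,-1,-1,-1],
)

```text
clock: 16.6
tool_pos: [0.4667, -0.3023, 0.0392]
ee_rot: [3.141, -0.0, 0.871]
ft_force: [0.6, 0.7, 1.9]
width: 0.0355
gripper_force: 30.0
```

>>> arm_command(
  dp=[
    [0,0,-10],
    [0,0,-40],
    [0,0,-80],
    [0,0,-120],
    [0,0,-148],
  ],
  rotation=[
    [0,0,0],
    [0,0,0],
    [0,0,0],
    [0,0,0],
    [0,0,0],
  ],
  claw=[-1,-1,-1,-1,-1],
)

```text
clock: 17.02
tool_pos: [0.467, -0.3024, 0.1908]
ee_rot: [3.138, -0.001, 0.871]
ft_force: [0.7, -0.4, -1.5]
width: 0.0354
gripper_force: 30.0
```

>>> arm_command(
  dp=[
    [24,-21,0],
    [54,-48,0],
    [84,-75,1],
    [114,-102,1],
    [143,-127,1],
  ],
  rotation=[
    [0,0,0.04],
    [0,0,0.09],
    [0,0,0.145],
    [0,0,0.2],
    [0,0,0.25],
  ],
  claw=[-1,-1,-1,-1,-1],
)

```text
clock: 17.43
tool_pos: [0.4603, -0.1089, 0.1863]
ee_rot: [-3.141, 0.0, 0.617]
ft_force: [0.0, 0.4, -0.2]
width: 0.0357
gripper_force: 30.0
```

>>> arm_command(
  dp=[
    [22,-32,0],
    [43,-64,0],
    [65,-95,1],
    [86,-127,1],
    [108,-159,1],
  ],
  rotation=[
    [0,0,0.052],
    [0,0,0.104],
    [0,0,0.156],
    [0,0,0.208],
    [0,0,0.26],
  ],
  claw=[-1,-1,-1,-1,-1],
)

```text
clock: 17.85
tool_pos: [0.4558, 0.083, 0.1854]
ee_rot: [-3.142, 0.0, 0.358]
ft_force: [1.4, 0.0, -1.7]
width: 0.0356
gripper_force: 30.0
```

>>> arm_command(
  dp=[
    [13,-36,0],
    [26,-72,0],
    [38,-107,1],
    [47,-133,1],
    [51,-145,1],
  ],
  rotation=[
    [0,0,0.05],
    [0,0,0.1],
    [0,0,0.15],
    [0,0,0.19],
    [0,0,0.2],
  ],
  claw=[-1,-1,-1,-1,-1],
)

```text
clock: 18.27
tool_pos: [0.4527, 0.2383, 0.1842]
ee_rot: [-3.14, -0.0, 0.162]
ft_force: [0.3, -0.5, -1.7]
width: 0.0354
gripper_force: 30.0
```

>>> arm_command(
  dp=[
    [0,0,0],
    [0,0,0],
  ],
  rotation=[
    [0,0,0],
    [0,0,0],
  ],
  claw=[-1,-1],
)

```text
clock: 18.43
tool_pos: [0.4528, 0.2351, 0.184]
ee_rot: [3.141, 0.001, 0.163]
ft_force: [0.4, -0.8, -1.0]
width: 0.0356
gripper_force: 30.0
```

>>> arm_command(
  dp=[
    [0,0,20],
    [0,0,52],
    [0,0,85],
    [0,0,110],
    [0,0,124],
  ],
  rotation=[
    [0,0,0],
    [0,0,0],
    [0,0,0],
    [0,0,0],
    [0,0,0],
  ],
  claw=[-1,-1,-1,-1,-1],
)

```text
clock: 18.85
tool_pos: [0.4514, 0.2325, 0.0574]
ee_rot: [3.14, 0.005, 0.159]
ft_force: [-0.5, -0.7, -2.5]
width: 0.0353
gripper_force: 30.0
```

>>> arm_command(
  dp=[
    [0,0,5],
    [0,0,11],
    [0,0,16],
    [0,0,19],
    [0,0,20],
  ],
  rotation=[
    [0,0,0],
    [0,0,0],
    [0,0,0],
    [0,0,0],
    [0,0,0],
  ],
  claw=[-1,-1,-1,-1,-1],
)

```text
clock: 19.27
tool_pos: [0.4537, 0.2349, 0.0403]
ee_rot: [-3.141, -0.001, 0.16]
ft_force: [0.3, -0.4, -0.9]
width: 0.0356
gripper_force: 30.0
```

>>> arm_command(
  dp=[
    [0,0,2],
    [0,0,4],
    [0,0,5],
    [0,0,5],
    [0,0,5],
  ],
  rotation=[
    [0,0,0],
    [0,0,0],
    [0,0,0],
    [0,0,0],
    [0,0,0],
  ],
  claw=[-1,-1,-1,-1,-1],
)

```text
clock: 19.68
tool_pos: [0.4535, 0.2351, 0.0352]
ee_rot: [-3.141, -0.001, 0.161]
ft_force: [0.8, -0.9, 0.8]
width: 0.0356
gripper_force: 30.0
```

>>> arm_command(
  dp=[
    [0,0,0],
    [0,0,0],
    [0,0,0],
    [0,0,0],
    [0,0,0],
  ],
  rotation=[
    [0,0,0],
    [0,0,0],
    [0,0,0],
    [0,0,0],
    [0,0,0],
  ],
  claw=[0,0.4,1,1,1],
)

```text
clock: 20.1
tool_pos: [0.4533, 0.235, 0.035]
ee_rot: [-3.141, -0.0, 0.161]
ft_force: [0.9, -0.2, -0.2]
width: 0.0657
gripper_force: 0.0
```

>>> arm_command(
  dp=[
    [0,0,0],
    [0,0,0],
    [0,0,0],
    [0,0,0],
    [0,0,0],
  ],
  rotation=[
    [0,0,0],
    [0,0,0],
    [0,0,0],
    [0,0,0],
    [0,0,0],
  ],
  claw=[1,1,1,1,1],
)

```text
clock: 20.52
tool_pos: [0.4533, 0.235, 0.035]
ee_rot: [-3.142, -0.0, 0.161]
ft_force: [-0.6, 0.5, -0.8]
width: 0.091
gripper_force: 0.0
```

>>> arm_command(
  dp=[
    [0,0,-20],
    [0,0,-58],
    [0,0,-96],
    [0,0,-130],
    [0,0,-150],
  ],
  rotation=[
    [0,0,0],
    [0,0,0],
    [0,0,0],
    [0,0,0],
    [0,0,0],
  ],
  claw=[1,1,1,1,1],
)

```text
clock: 20.93
tool_pos: [0.4547, 0.2357, 0.189]
ee_rot: [-3.14, -0.006, 0.161]
ft_force: [1.1, 0.0, -1.4]
width: 0.091
gripper_force: 0.0
```

>>> arm_command(
  dp=[
    [0,35,0],
    [0,74,0],
    [0,112,0],
    [0,145,0],
    [0,160,0],
  ],
  rotation=[
    [0,0,0],
    [0,0,0],
    [0,0,0],
    [0,0,0],
    [0,0,0],
  ],
  claw=[1,1,1,1,1],
)

```text
clock: 21.35
tool_pos: [0.479, 0.0738, 0.1851]
ee_rot: [3.14, -0.0, 0.159]
ft_force: [0.5, -0.4, 0.1]
width: 0.0912
gripper_force: 0.0
```

>>> arm_command(
  dp=[
    [0,35,0],
    [0,74,0],
    [0,112,0],
    [0,145,0],
    [0,160,0],
  ],
  rotation=[
    [0,0,0],
    [0,0,0],
    [0,0,0],
    [0,0,0],
    [0,0,0],
  ],
  claw=[1,1,1,1,1],
)

```text
clock: 21.77
tool_pos: [0.5049, -0.0845, 0.1849]
ee_rot: [3.14, -0.0, 0.158]
ft_force: [0.0, 0.9, -0.1]
width: 0.091
gripper_force: 0.0
```

Run:
```python
from h import *
c=cam()
for lo,hi in[((100,150,80),(125,255,255)),((22,180,150),(32,255,255)),((50,150,60),(85,255,255))]: print([(a,px2w(c,u,v,.1)) for a,u,v in blob(c,lo,hi,(100,150,220,300))])
s=cam("scene")["img"]
cv2.imwrite("pics/f.png",np.hstack([cv2.resize(c["img"][150:310,100:300],(400,320)),cv2.resize(s[90:250,240:440],(400,320))])[...,::-1])
```

```text
[(np.int32(199), array([0.58783102, 0.25343044])), (np.int32(66), array([0.56674249, 0.22581761]))]
[(np.int32(204), array([0.51909394, 0.24345007])), (np.int32(59), array([0.50291656, 0.21579582]))]
[(np.int32(208), array([0.45123989, 0.23289331])), (np.int32(49), array([0.44219102, 0.20407939]))]
```

View pics/f.png

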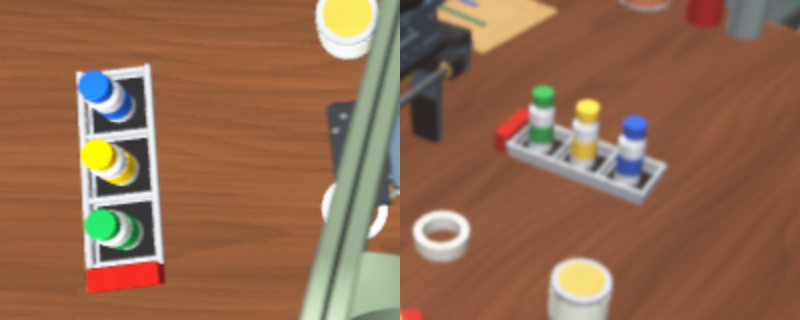

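All three cans stand upright in the caddy. From the red end (122,276) the order is green (100,225), yellow (100,155), blue (97,87), which is the reverse of the tags. The tape and tin are undisturbed and the arm is clear, so I'll hand in.

```bash
python3 -c "
from station import job_done
print(job_done())"
```

```text
the job is handed in; nothing more can be done
None
```

The job is handed in: the final pictures show all three cans upright in the caddy, in the order green, yellow, blue from its red end (the reverse of the rack), with the tape roll and varnish tin where they were; the hand-in returned no verdict.

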